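# Clear the carving turntable and hold the dust extractor at full

## Task

A corner has broken off the stone on the carving turntable: lift the broken piece off the turntable, which spins freely, and lay it in the yellow scrap tray, leaving the carved stone standing in the middle of the turntable and everything else where it is. Then push the dust extractor's red spring lever down with the gripper's fingers, past its first two notches to the third (the green mark, full suction), and keep holding it there: it springs back if let go, so finish while still holding it down.

Things in the scene. Friction and masses are not known exactly. Their poses are not given: they have to be found in the camera images.
- offcut_center (a point): The broken piece: loose buff stone, about 130 g, 60 long (its x) x 36 wide (its y) x 30 high, lying flat near the turntable's rim. The point is mid-footprint, 15 above its underside. A slab 18 thick with a 36 x 36 step on top (x = -29 to +7) up to 30; the rest of the top slopes down to +x. Its y faces are flat, parallel and 36 apart: grip across y.
- stone_center (a point): The carved stone, a loose pale round rosette, 76 diameter at the foot, 52 high, 400 g, standing at the middle of the turntable; must stay upright there. The point is at its centre, 26 above its underside.
- turntable: Carving turntable with a round aluminium platter, 300 diameter, top face 50 above the bench. Origin on its axis at bench level. The base is fixed; the platter spins freely about the vertical axis at a touch.
- platter (a joint): Angle of the platter about the vertical (rad, counter-clockwise from above); almost no friction, free to turn many times.
- scrap_tray: Yellow open scrap tray, fixed to the bench, outside 120 (its x) x 150 (its y) x 45 high, walls and floor 5 thick, empty. Origin at the centre of its underside.
- tool_tray: Blue open tray of the same size and frame, fixed, full of chisels: not for scrap. It and the yellow tray may be in each other's place.
- lever (a joint): Angle (rad) of the extractor's lever: 0 up, at rest; grows as it is pushed down. Notches at 0.25 (yellow mark), 0.50 (orange), 0.75 (third, green); stop at 0.80. A spring returns it to 0 from every notch. Push needed at the pad: 7 N to start, about 9 N over the bump before the first notch, 10 N before the second, 12 N before the third, 11 N to hold at the third. The bumps peak at 0.17, 0.42 and 0.67.
- lever_pad (a point): Centre of the top face of the red pad (42 wide, 50 along the lever) at the lever's free end: press here from above. Its x axis is the level hinge axis; the lever runs from the pivot towards -y. At rest the lever points 0.39 rad above level, this point 174 above the bench; at the third notch 0.36 below level, 79 above the bench. The lever's motion stays in the vertical plane through pivot and pad.
- lever_pivot (a point): The lever's pivot, 115 above the bench, on the side of the grey dust extractor (fixed box 240 x 140 x 190 high) that faces the turntable. The lever turns about this point: the pad point lies 130 from it along the lever and 10 above the lever's line, square to it.
- bottle: Water bottle with blue sleeve, 68 diameter, 210 high, standing at the back of the bench. Leave alone.
- mallet: Hammer, wooden handle, lying at the back of the bench. Leave alone.
- brush: Brush lying on the bench at the robot's right. Leave alone.
- wedge: Stepped wooden block, 100 x 45 x 40, on the bench to the right of the trays. Leave alone.
Things that resemble listed ones, but are neither listed nor needed, are in the scene too. What is shaped like the part that bears offcut_center but turquoise is not meant.

How it is judged (in metres and radians):
On the way, in this order (a step that is already met when the one before it is completed fails the run):
1. the broken piece is lifted clear of the turntable in the fingers (height (world z) of offcut_center above 0.085 m and contact force between offcut and the fingers above 0.5 N and contact force between offcut and turntable below 0.01 N), for 0.1 s.
2. the broken piece lies in the yellow tray, let go and at rest (x of offcut_center in the frame of scrap_tray between -0.055 and 0.055 m and y of offcut_center in the frame of scrap_tray between -0.07 and 0.07 m and z of offcut_center in the frame of scrap_tray below 0.045 m and contact force between offcut and the fingers below 0.05 N and linear speed of offcut below 0.05 m/s), for 0.2 s.
3. the fingers hold the lever at its third notch (value of joint lever above 0.7 rad and contact force between the fingers and lever above 2 N), for 0.5 s.
At the end, for the whole second after the job is handed in: The broken piece rests in the yellow tray (its centre inside the walls and below the rim), untouched; the fingers push on the lever (over 2 N) and it stays at the third notch (joint above 0.70 rad) through the last second; the carved stone stands upright within 35 mm of the turntable's axis (all of step 2 and all of step 3 and horizontal distance between stone_center and turntable below 0.035 m and angle between stone_center's own z axis and vertical below 0.25 rad and height (world z) of stone_center above 0.07 m); the arm keeps its last pose, push and grip.
It fails at once if the carved stone is pushed more than 35 mm off the turntable's middle or tipped (horizontal distance between stone_center and turntable above 0.035 m or angle between stone_center's own z axis and vertical above 0.25 rad).
It fails at once if the bottle is moved by more than 40 mm (distance of bottle from where it was at the start of the episode above 0.04 m).
It fails at once if the mallet is moved by more than 40 mm (distance of mallet from where it was at the start of the episode above 0.04 m).
It fails at once if the brush is moved by more than 40 mm (distance of brush from where it was at the start of the episode above 0.04 m).
It fails at once if the wedge is moved by more than 40 mm (distance of wedge from where it was at the start of the episode above 0.04 m).
It also fails if it takes over 51 s, if anything falls off the work surface, if the arm or the gripper's body presses on something with over 40 N, if the wrist force passes 120 N, or if a joint passes its speed limit or range.

## Robot

A 6-joint arm with a two-finger parallel gripper is mounted at the origin on the work surface. World frame = base frame: x ahead of the robot, y to its left, z up, the work surface at z = 0. Lengths are in mm, angles in rad, forces in N, time in s.
With the tool pointing down it reaches from about 350 to 975 mm from the base axis. Payload 7.1 kg.
Tool frame: the origin (TCP) lies at the very end of the fingers, on their centre line; the grasp point (between the pads) lies 19 mm behind it; z points along the fingers, y is the direction in which the jaws open and shut (so a half turn about z gives the same grasp; the last joint's range is limited). The gripper opens to 88 mm and grips with 3 to 60 N. Pads are 20 mm wide; open, the fingers measure 115 mm over their backs; the gripper's body (75 mm by 178 mm) begins 61 mm behind the grasp point.
Start: joints at [1.315, 0.423, 1.63, -0, 1.089, -0.019], TCP at [146.589, 607.549, 222.675] pointing down, gripper open.
Joint ranges: [-3, 3], [-0.9, 2.11], [0.09, 2.58], [-1.31, 4.45], [0.11, 2.69], [-2.54, 2.54]. Speed limits (rad/s): [2.39, 2.39, 3.01, 3.14, 3.14, 3.14].

## Interface

Orientations are given as a rotation vector (axis times angle).
In Python, from workcell import readout, imaging, close_job gives the robot as it stands.
- The arm moves only by the tool carry_out, never from a script. Its argument "rows" is a list of rows, each a list of 3 entries, a list of its own where there are three numbers: the shift along the tool's x, y, z in m, then the turn, a rotation vector about the tool's x, y, z in rad, then the closure, from 0 (fully open) to 1 (shut). In form: [[[dx, dy, dz], [wx, wy, wz], hand], ...]. A call has 1 to 12 rows; each row shifts and turns the commanded pose from where the row before left it, along the tool's axes as they then stand; what a row does not reach is not made up. A row lasts 1/12 s, in which the tool goes at most 41.7 mm and 7.16 degrees, less where a joint would pass 70% of its speed; a pose out of reach is approached as far as the arm can. A call with a gripper value outside its range is refused whole. The fingers move at their own pace and stop on an object; the grip force is fixed at half the most. Time passes only in rows, so rows that do not move let the fingers close. It gives the time, the measured TCP pose, the force and the opening at its end, in the units of the state.
- readout.get_obs(): the state, without advancing time (a new reading comes with each control period).
- imaging.get_image(name): name is "side" or "top" or "wrist"; returns the picture (384x512x3 uint8, red, green, blue); there is no depth.
- imaging.camera_params(name): a dict with "fx", "fy", "cx", "cy" (pixels), "rvec" (rotation vector, rad) and "tvec" (3), from world to camera coordinates, as OpenCV has them; the wrist camera has in their place "T_tool_cam" (4x4, takes a point from camera to tool coordinates, whose origin is the TCP and whose axes are the flange's). Camera axes: x right, y down, z forward; pixel columns grow to the right and rows downward; lengths in mm; the calibration is good to about 2 mm. A picture is of the moment at which its call begins: read the wrist's pose just before it. camera_params takes no time and is no camera call.
- close_job(): hands the job in, once; it reports no verdict.
The state is a dict: "t": time; "qpos": joint angles; "qvel": joint speeds; "joint_torque": joint torques, N m; "ee_pos": TCP position; "orientation": TCP orientation; "ft_force": force on the tool from outside, world axes, zero at the start; "moment": the same for the moment, N m; "width": finger opening in mm.
Only numpy, scipy, OpenCV 4.12 (cv2) and the standard library are available. Lean on these libraries where they do the work, as an engineer would, in place of code of your own. Each camera call takes 0.05 s, during which the arm holds its last target.

## Working session

There is one attempt and no reset: what is moved stays moved. The work goes in short steps, Python scripts to look and compute and a tool call to move; the robot and the scene stay as the last step left them, time stands still between calls to the robot, and variables do not carry over. Pictures are saved under pics/ and viewed, and the job is handed in when it is done.

Besides the shell and the picture viewer there is one more tool, called after "Call:" as name([rows], argument=value, ...), one row to a line, values as JSON. carry_out: Moves the arm, as the interface text tells. Its arguments: {"type":"object","properties":{"rows":{"type":"array","items":{"type":"array"}}},"required":["rows"]}

```bash
mkdir -p pics; ls
python3 - <<'E'
from workcell import readout, imaging
import cv2
for n in ["top","side","wrist"]:
    im=imaging.get_image(n); cv2.imwrite(f"pics/{n}0.png",im[:,:,::-1])
    print(n,imaging.camera_params(n))
print(readout.get_obs())
E
```

```text
pics
top {'fx': 361.8472828932732, 'fy': 361.8472828932732, 'cx': 255.5455215670073, 'cy': 188.2607955112761, 'rvec': array([ 2.12118124, -2.09960445,  0.21280134]), 'tvec': array([ -31.8076419 ,  515.91619365, 1070.45946081])}
side {'fx': 487.34769812911094, 'fy': 487.34769812911094, 'cx': 253.1419150168926, 'cy': 188.0948674499457, 'rvec': array([ 2.18774572, -0.37345113,  0.19177733]), 'tvec': array([-480.94185499,  166.12533526, 1586.36891284])}
wrist {'fx': 287.20456535414814, 'fy': 287.20456535414814, 'cx': 254.67225875923089, 'cy': 191.83796235311803, 'T_tool_cam': array([[-6.83739870e-04, -9.63695278e-01, -2.67003641e-01,
         7.07824545e+01],
       [ 9.99999494e-01, -4.61746237e-04, -8.94208238e-04,
        -2.34655832e-01],
       [ 7.38456330e-04, -2.67004117e-01,  9.63695105e-01,
        -1.60369779e+02],
       [ 0.00000000e+00,  0.00000000e+00,  0.00000000e+00,
         1.00000000e+00]])}
{'t': 0.15, 'qpos': array([ 1.31498771e+00,  4.23705431e-01,  1.63044542e+00,  9.81133809e-06,
        1.08859063e+00, -1.89958678e-02]), 'qvel': array([ 2.16544694e-04, -9.98535142e-04, -2.85243798e-03,  1.36254208e-03,
        9.89042770e-05, -3.72105503e-04]), 'joint_torque': array([-5.83978681e-05, -5.44983029e+01, -2.73917538e+01,  6.42926130e-02,
        2.04433047e-02, -7.05860884e-05]), 'ee_pos': array([146.49790822, 607.17999267, 222.08233483]), 'orientation': array([-3.71103432e-01, -3.11942955e+00,  1.78558761e-03]), 'ft_force': array([-0.45763656,  1.0381715 ,  0.29447587]), 'moment': array([-0.02105441, -0.0208469 , -0.03730207]), 'width': 87.81068069527466}
```

View pics/top0.png

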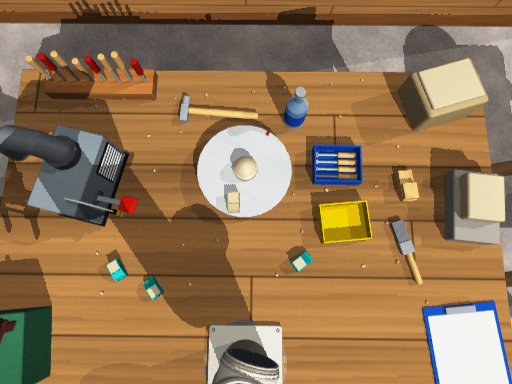

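View pics/side0.png

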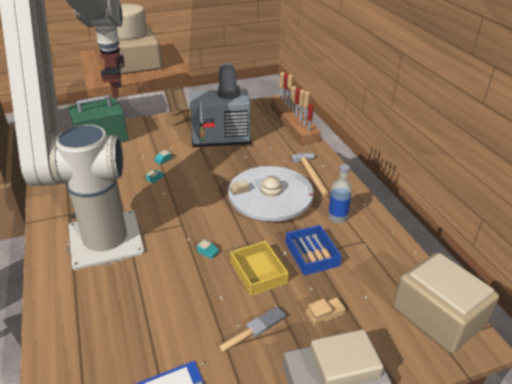

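View pics/wrist0.png

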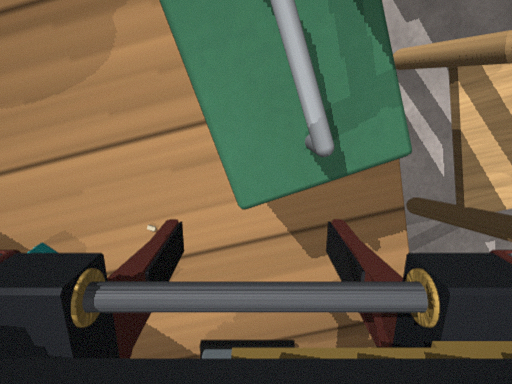

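The top view shows the platter near (245,171), the offcut near (233,201), the yellow tray near (345,222), and the red pad near (128,205). Next I'll enlarge these areas and measure them.

```bash
cat > h.py <<'E'
import numpy as np, cv2
from scipy.spatial.transform import Rotation as R
from workcell import readout, imaging
def cam(n,obs=None):
    p=imaging.camera_params(n)
    K=np.array([[p['fx'],0,p['cx']],[0,p['fy'],p['cy']],[0,0,1]])
    if n=='wrist':
        T=np.eye(4);T[:3,:3]=R.from_rotvec(obs['orientation']).as_matrix();T[:3,3]=obs['ee_pos']
        M=T@p['T_tool_cam']; return K,M[:3,:3],M[:3,3]
    Rm=cv2.Rodrigues(p['rvec'])[0]
    return K,Rm.T,-Rm.T@p['tvec']
def ray(C,uv,z):
    K,Rw,c=C; uv=np.atleast_2d(uv).astype(float)
    d=(Rw@np.linalg.inv(K)@np.c_[uv,np.ones(len(uv))].T).T
    return c+d*((z-c[2])/d[:,2])[:,None]
def proj(C,P):
    K,Rw,c=C; q=(K@Rw.T@(np.atleast_2d(P)-c).T).T
    return q[:,:2]/q[:,2:]
def tri(C1,u1,C2,u2):
    A=[];b=[]
    for (K,Rw,c),u in((C1,u1),(C2,u2)):
        d=Rw@np.linalg.inv(K)@np.array([u[0],u[1],1.]);d/=np.linalg.norm(d)
        P=np.eye(3)-np.outer(d,d);A.append(P);b.append(P@c)
    return np.linalg.lstsq(np.vstack(A),np.hstack(b),rcond=None)[0]
def inside(C,obj): return None
E
python3 - <<'E'
from h import *
C=cam('top');S=cam('side')
im=cv2.imread('pics/top0.png');hsv=cv2.cvtColor(im,cv2.COLOR_BGR2HSV)
# platter: gray bright low sat
m=((hsv[...,1]<40)&(hsv[...,2]>120)).astype('uint8')*255
m[:, :190]=0;m[:,300:]=0;m[:120]=0;m[225:]=0
c=max(cv2.findContours(m,0,2)[0],key=cv2.contourArea);h=cv2.convexHull(c)
e=cv2.fitEllipse(h);print('platter ell',e)
P=ray(C,h[:,0],50);print('circ',cv2.minEnclosingCircle(P[:,:2].astype('f4')))
y=((abs(hsv[...,0].astype(int)-29)<6)&(hsv[...,1]>180)&(hsv[...,2]>90)).astype('uint8')*255
c=max(cv2.findContours(y,0,2)[0],key=cv2.contourArea)
P=ray(C,cv2.convexHull(c)[:,0],45);print('tray',cv2.minAreaRect(P[:,:2].astype('f4')))
r=(((hsv[...,0]<6)|(hsv[...,0]>174))&(hsv[...,1]>180)&(hsv[...,2]>120)).astype('uint8')*255
for c in cv2.findContours(r,0,2)[0]:
    if cv2.contourArea(c)>20:
        rr=cv2.minAreaRect(c);print('red',rr,ray(C,rr[0],174))
for n,(x,y_,w,hh) in {'off':(195,125,100,100),'lev':(60,160,100,75)}.items():
    cv2.imwrite(f'pics/{n}0.png',cv2.resize(im[y_:y_+hh,x:x+w],None,fx=6,fy=6,interpolation=2))
s=cv2.imread('pics/side0.png');cv2.imwrite('pics/sidec0.png',cv2.resize(s[90:230,160:320],None,fx=4,fy=4,interpolation=2))
E
```

```text
platter ell ((243.91233825683594, 170.64776611328125), (92.2803955078125, 94.35237121582031), 85.32279968261719)
circ ((577.2136840820312, 11.79507064819336), 150.5810546875)
tray ((418.4441223144531, -302.179931640625), (120.69950866699219, 149.50888061523438), 5.50721549987793)
red ((127.56880950927734, 203.77066040039062), (15.899917602539062, 15.325221061706543), 16.699243545532227) [[444.05095009 323.45111229 174.        ]]
red ((135.90000915527344, 66.80001068115234), (18.335756301879883, 6.260990142822266), 63.43495178222656) [[857.05482421 332.96730909 174.        ]]
red ((90.30000305175781, 64.60001373291016), (19.230182647705078, 6.260990619659424), 63.43495178222656) [[863.14677944 469.81730601 174.        ]]
red ((46.75, 61.750003814697266), (21.920310974121094, 5.656853675842285), 45.0) [[871.45275753 601.33440608 174.        ]]
```

View pics/off0.png

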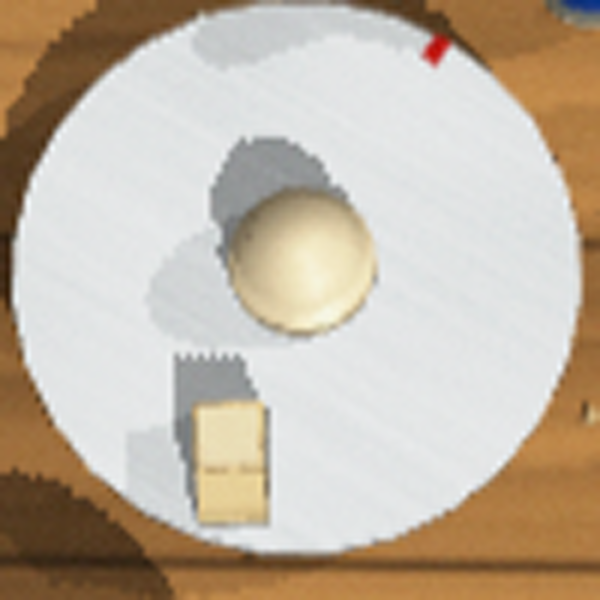

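View pics/lev0.png

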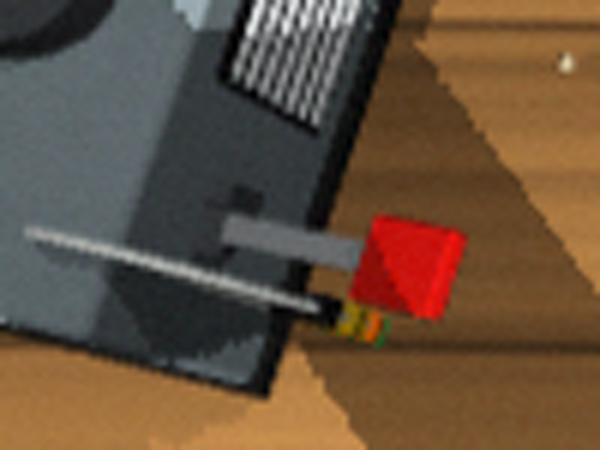

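View pics/sidec0.png

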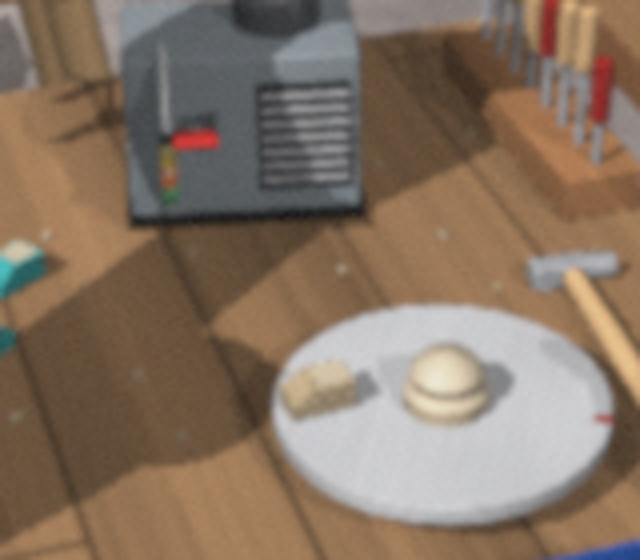

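Run:
```python
from h import *
np.set_printoptions(precision=1,suppress=True)
C=cam('top');S=cam('side')
f=lambda x0,y0,k:lambda p:((p[0]+.5)/k-.5+x0,(p[1]+.5)/k-.5+y0)
o=f(195,125,6);l=f(60,160,6);s=f(160,90,4)
print('cams',C[2],S[2])
top=ray(C,[o(p) for p in[(193,403),(265,400),(268,466),(197,470)]],80);print('step top',top,top.mean(0))
print('lower end z68',ray(C,[o(p) for p in[(197,524),(269,524)]],68), 'z62',ray(C,[o(p) for p in[(197,524),(269,524)]],62))
print('stone centre',ray(C,o((302,262)),85))
pad=ray(C,[l(p) for p in[(375,215),(467,232),(438,318),(350,290)]],174);print('pad',pad)
print('rod top',tri(C,l((28,232)),S,s((163,45))),'bot',tri(C,l((320,305)),S,s((165,135))))
print('green',tri(C,l((380,335)),S,s((170,197))),'yellow',tri(C,l((348,318)),S,s((168,160))))
print('pad tri ',tri(C,l((408,266)),S,s((195,138))))
# box base corner/top corners
print('box corner top',ray(C,l((398,0)),190),ray(C,l((268,395)),190))
print('box corner bottom',ray(S,[s((133,222)),s((362,213))],0))
```

```text
cams [ 286.1  -33.6 1153.3] [   59.5 -1263.3  1084.5]
step top [[499.   60.3  80. ]
 [500.9  24.   80. ]
 [467.2  21.8  80. ]
 [464.8  57.4  80. ]] [483.   40.9  80. ]
lower end z68 [[439.2  57.7  68. ]
 [439.6  21.4  68. ]] z62 [[440.1  58.2  62. ]
 [440.4  21.7  62. ]]
stone centre [[571.7   6.4  85. ]]
pad [[467.2 340.5 174. ]
 [459.7 297.6 174. ]
 [419.8 307.7 174. ]
 [432.3 349.  174. ]]
rod top [456.3 492.  187.5] bot [426.9 370.2 154.4]
green [424.2 365.8  87.3] yellow [425.9 366.4 128.6]
pad tri  [444.  324.  172.2]
box corner top [[565.3 332.5 190. ]] [[382.4 375.  190. ]]
box corner bottom [[407.8 471.8   0. ]
 [641.4 409.7   0. ]]
```

Call:
carry_out([
  [[0, 0, -0.03], [0, 0, -0.1], 0],
  [[0, 0, -0.03], [0, 0, -0.1], 0],
  [[0, 0, -0.03], [0, 0, -0.086], 0],
  [[-0.015, -0.029, 0], [0, 0, 0], 0],
  [[-0.015, -0.029, 0], [0, 0, 0], 0],
  [[-0.015, -0.029, 0], [0, 0, 0], 0],
  [[-0.015, -0.029, 0], [0, 0, 0], 0],
  [[-0.015, -0.029, 0], [0, 0, 0], 0],
  [[-0.015, -0.029, 0], [0, 0, 0], 0],
  [[-0.015, -0.029, 0], [0, 0, 0], 0],
  [[-0.015, -0.029, 0], [0, 0, 0], 0],
  [[-0.015, -0.029, 0], [0, 0, 0], 0],
])

```text
t: 1.15
ee_pos: [294.6, 352.0, 312.6]
orientation: [0.078, -3.141, 0.0]
ft_force: [0.9, -0.1, -0.1]
width: 87.8
```

```bash
cat >> h.py <<'E'
def go(x,y,z,psi=None):
    "tool-frame shift to world target; psi=current/target jaw angle"
    o=readout.get_obs();M=R.from_rotvec(o['orientation']).as_matrix()
    print('t',round(o['t'],2),'pos',o['ee_pos'].round(1),'yang',np.arctan2(M[1,1],M[0,1]).round(3),'tz',M[:,2].round(3),'q',o['qpos'].round(2),'F',o['ft_force'].round(1),'w',round(o['width'],1))
    print('tool shift mm',(M.T@(np.array([x,y,z])-o['ee_pos'])).round(1))
E
python3 - <<'E'
from h import *
go(480,40.5,200)
o=readout.get_obs();im=imaging.get_image('wrist');cv2.imwrite('pics/w1.png',im[:,:,::-1])
np.save('w1.npy',np.r_[o['ee_pos'],o['orientation']])
E
```

```text
t 1.15 pos [294.6 352.  312.6] yang 1.62 tz [-0. -0. -1.] q [ 0.85  0.07  1.88 -0.    1.19 -0.77] F [ 0.9 -0.1 -0.1] w 87.8
tool shift mm [-169.8 -320.2  112.6]
```

View pics/w1.png

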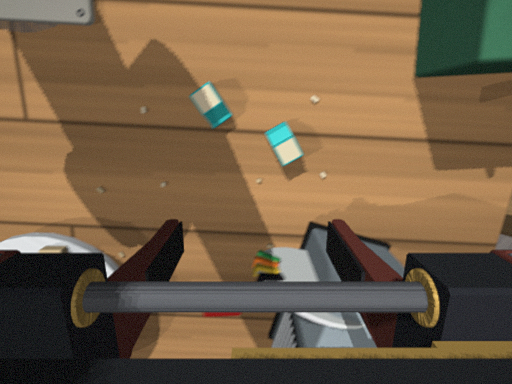

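Call:
carry_out([
  [[-0.0155, -0.029, 0.005], [0, 0, 0], 0],
  [[-0.0155, -0.029, 0.01], [0, 0, 0], 0],
  [[-0.0155, -0.029, 0.01], [0, 0, 0], 0],
  [[-0.0155, -0.029, 0.01], [0, 0, 0], 0],
  [[-0.0155, -0.029, 0.01], [0, 0, 0], 0],
  [[-0.0155, -0.029, 0.01], [0, 0, 0], 0],
  [[-0.0155, -0.029, 0.01], [0, 0, 0], 0],
  [[-0.0155, -0.029, 0.01], [0, 0, 0], 0],
  [[-0.0155, -0.029, 0.01], [0, 0, 0], 0],
  [[-0.0155, -0.029, 0.01], [0, 0, 0], 0],
  [[-0.0155, -0.029, 0.01], [0, 0, 0], 0],
  [[0, 0, 0], [0, 0, 0], 0],
])

```text
t: 2.2
ee_pos: [481.8, 39.5, 206.1]
orientation: [0.072, -3.14, 0.002]
ft_force: [0.4, 0.4, 0.1]
width: 87.4
```

Run:
```python
from h import *
go(480,40.5,56)
o=readout.get_obs();im=imaging.get_image('wrist');cv2.imwrite('pics/w2.png',im[:,:,::-1])
W=cam('wrist',o)
print(proj(W,[[498,60,80],[498,24,80],[440,58,50],[440,22,50],[470,40,65]]))
```

```text
t 2.2 pos [481.8  39.5 206.1] yang 1.617 tz [-0.001 -0.001 -1.   ] q [ 0.06  0.24  1.95 -0.    0.95 -1.56] F [0.4 0.4 0.1] w 87.4
tool shift mm [  1.6   1.2 150.1]
[[274.75322714 200.00125909]
 [240.25521275 198.49168245]
 [274.50518131 141.007694  ]
 [241.49522173 139.49344244]
 [256.78651473 169.97951019]]
```

View pics/w2.png

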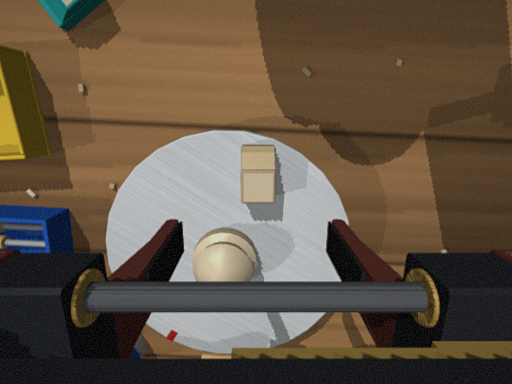

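The wrist view puts the offcut at x 242–276, y 145–203. That is within about 1 px of where my position projects to, so I'm descending.

Call:
carry_out([
  [[0.001, 0.0015, 0.025], [0, 0, 0], 0],
  [[0, 0, 0.025], [0, 0, 0], 0],
  [[0, 0, 0.025], [0, 0, 0], 0],
  [[0, 0, 0.025], [0, 0, 0], 0],
  [[0, 0, 0.02], [0, 0, 0], 0],
  [[0, 0, 0.015], [0, 0, 0], 0],
  [[0, 0, 0.008], [0, 0, 0], 0],
  [[0, 0, 0.004], [0, 0, 0], 0],
  [[0, 0, 0], [0, 0, 0], 0],
  [[0, 0, 0], [0, 0, 0], 0],
])

```text
t: 3.08
ee_pos: [479.6, 45.1, 61.3]
orientation: [-0.078, 3.14, 0.0]
ft_force: [-0.1, -0.6, -0.9]
width: 87.4
```

Run:
```python
from h import *
go(480,40.5,56)
o=readout.get_obs();im=imaging.get_image('wrist');cv2.imwrite('pics/w3.png',im[:,:,::-1])
```

```text
t 3.08 pos [479.6  45.1  61.3] yang 1.62 tz [ 0.001  0.    -1.   ] q [ 0.07  0.48  2.04  0.    0.62 -1.55] F [-0.1 -0.6 -0.9] w 87.4
tool shift mm [-0.2 -4.6  5.3]
```

View pics/w3.png

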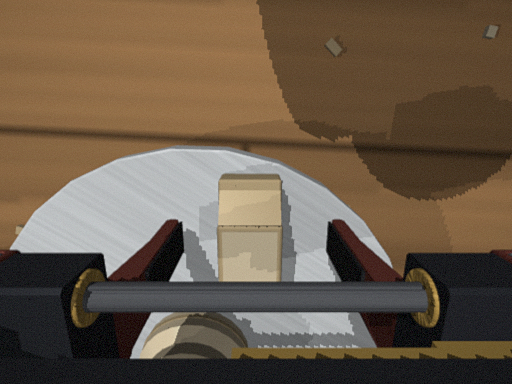

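The block's centre is at column 250 and the finger midline at 255, so I'm shifting 4 mm along −y and closing.

Call:
carry_out([
  [[0, -0.004, 0.003], [0, 0, 0], 0],
  [[0, 0, 0.0015], [0, 0, 0], 0],
  [[0, 0, 0], [0, 0, 0], 0.2],
  [[0, 0, 0], [0, 0, 0], 0.35],
  [[0, 0, 0], [0, 0, 0], 0.45],
  [[0, 0, 0], [0, 0, 0], 0.52],
  [[0, 0, 0], [0, 0, 0], 0.58],
  [[0, 0, 0], [0, 0, 0], 0.65],
  [[0, 0, 0], [0, 0, 0], 0.8],
  [[0, 0, 0], [0, 0, 0], 1],
  [[0, 0, 0], [0, 0, 0], 1],
  [[0, 0, 0], [0, 0, 0], 1],
])

```text
t: 4.13
ee_pos: [479.3, 40.7, 56.2]
orientation: [0.077, -3.14, -0.0]
ft_force: [-0.2, 0.6, 0.4]
width: 35.7
```

Run:
```python
from h import *
go(480,40.5,160)
o=readout.get_obs();im=imaging.get_image('wrist');cv2.imwrite('pics/w4.png',im[:,:,::-1])
```

```text
t 4.13 pos [479.3  40.7  56.2] yang 1.62 tz [-0. -0. -1.] q [ 0.06  0.49  2.04  0.    0.61 -1.56] F [-0.2  0.6  0.4] w 35.7
tool shift mm [  -0.7   -0.3 -103.8]
```

View pics/w4.png

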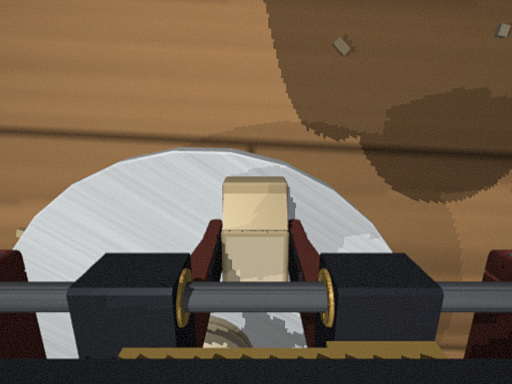

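Call:
carry_out([
  [[0, 0, -0.005], [0, 0, 0], 1],
  [[0, 0, -0.01], [0, 0, 0], 1],
  [[0, 0, -0.02], [0, 0, 0], 1],
  [[0, 0, -0.025], [0, 0, 0], 1],
  [[0, 0, -0.025], [0, 0, 0], 1],
  [[0, 0, -0.02], [0, 0, 0], 1],
  [[0, 0, -0.005], [0, 0, 0], 1],
  [[0, 0, 0], [0, 0, 0], 1],
  [[0, 0, 0], [0, 0, 0], 1],
])

```text
t: 4.93
ee_pos: [479.1, 40.7, 166.0]
orientation: [-0.077, 3.14, -0.0]
ft_force: [-0.3, -0.0, -2.8]
width: 35.9
```

Run:
```python
from h import *
go(427,-302,160)
o=readout.get_obs();im=imaging.get_image('wrist');cv2.imwrite('pics/w5.png',im[:,:,::-1])
```

```text
t 4.93 pos [479.1  40.7 166. ] yang 1.62 tz [ 0. -0. -1.] q [ 0.06  0.3   1.99 -0.    0.86 -1.56] F [-0.3 -0.  -2.8] w 35.9
tool shift mm [  68.8 -339.7    6. ]
```

View pics/w5.png

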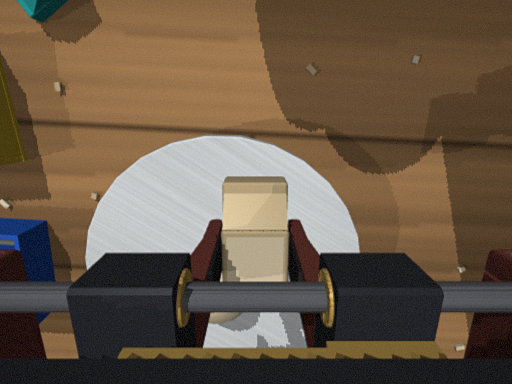

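The piece is held level and clear of the platter. Next I'm moving to the tray.

Call:
carry_out([
  [[0.003, -0.014, 0], [0, 0, 0], 1],
  [[0.006, -0.028, 0], [0, 0, 0], 1],
  [[0.006, -0.029, 0], [0, 0, 0], 1],
  [[0.006, -0.029, 0], [0, 0, 0], 1],
  [[0.006, -0.029, 0], [0, 0, 0], 1],
  [[0.006, -0.03, 0], [0, 0, 0], 1],
  [[0.006, -0.03, 0], [0, 0, 0], 1],
  [[0.006, -0.03, 0], [0, 0, 0], 1],
  [[0.006, -0.03, 0], [0, 0, 0], 1],
  [[0.006, -0.03, 0], [0, 0, 0], 1],
  [[0.006, -0.03, 0], [0, 0, 0], 1],
  [[0.006, -0.03, 0], [0, 0, -0.04], 1],
])

```text
t: 5.98
ee_pos: [425.7, -302.1, 164.4]
orientation: [0.139, -3.136, -0.003]
ft_force: [0.3, -0.2, -1.8]
width: 35.9
```

Call:
carry_out([
  [[0, 0, 0], [0, 0, 0], 1],
  [[0, 0, 0], [0, 0, 0], 1],
])

```text
t: 6.15
ee_pos: [426.0, -301.9, 164.5]
orientation: [0.135, -3.136, -0.003]
ft_force: [-0.1, 0.4, -2.2]
width: 35.8
```

Run:
```python
from h import *
go(427,-302,13)
o=readout.get_obs();im=imaging.get_image('wrist');cv2.imwrite('pics/w6.png',im[:,:,::-1])
im=imaging.get_image('top');cv2.imwrite('pics/t6.png',cv2.resize(im[100:300,180:430,::-1],None,fx=3,fy=3))
```

```text
t 6.15 pos [ 426.  -301.9  164.5] yang 1.657 tz [-0.002  0.002 -1.   ] q [-0.64  0.36  1.9   0.    0.89 -2.3 ] F [-0.1  0.4 -2.2] w 35.8
tool shift mm [ -1.3  -0.5 151.5]
```

View pics/w6.png

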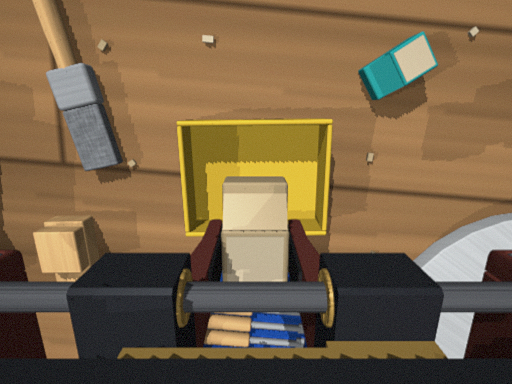

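View pics/t6.png

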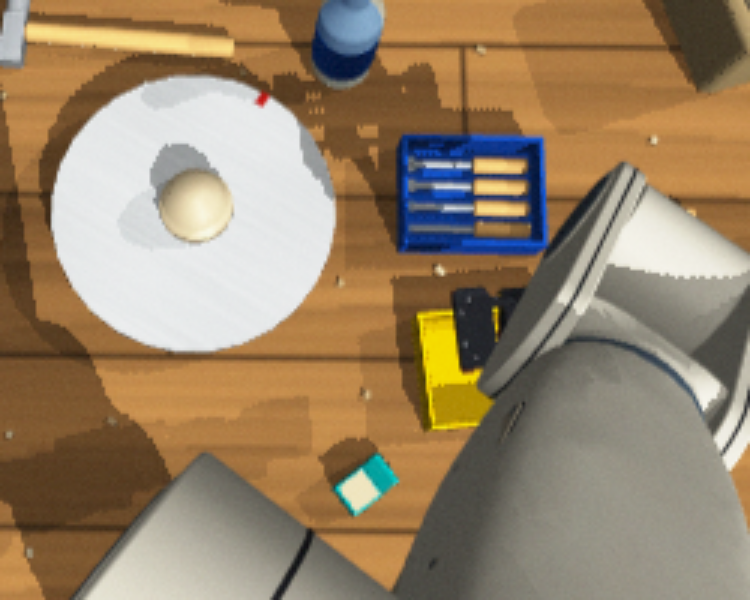

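Everything lines up with the tray, so I'm lowering by about 150 mm and opening gently.

Call:
carry_out([
  [[0, 0, 0.015], [0, 0, 0], 1],
  [[0, 0, 0.025], [0, 0, 0], 1],
  [[0, 0, 0.025], [0, 0, 0], 1],
  [[0, 0, 0.025], [0, 0, 0], 1],
  [[0, 0, 0.025], [0, 0, 0], 1],
  [[0, 0, 0.015], [0, 0, 0], 1],
  [[0, 0, 0.01], [0, 0, 0], 1],
  [[0, 0, 0.006], [0, 0, 0], 1],
  [[0, 0, 0.003], [0, 0, 0], 1],
  [[0, 0, 0.002], [0, 0, 0], 1],
  [[0, 0, 0], [0, 0, 0], 1],
])

```text
t: 7.17
ee_pos: [427.6, -301.3, 15.6]
orientation: [-0.14, 3.138, -0.001]
ft_force: [-0.2, -0.0, -2.4]
width: 35.7
```

Call:
carry_out([
  [[0, 0, 0.0], [0, 0, 0], 0.55],
  [[0, 0, 0.0], [0, 0, 0], 0.5],
  [[0, 0, 0.0], [0, 0, 0], 0.4],
  [[0, 0, 0], [0, 0, 0], 0.3],
  [[0, 0, 0], [0, 0, 0], 0.3],
  [[0, 0, 0], [0, 0, 0], 0.3],
  [[0, 0, 0], [0, 0, 0], 0.3],
])

```text
t: 7.75
ee_pos: [427.2, -301.3, 15.3]
orientation: [-0.14, 3.138, -0.0]
ft_force: [0.1, 0.1, -0.2]
width: 61.4
```

Run:
```python
from h import *
go(427,-302,200)
o=readout.get_obs();im=imaging.get_image('wrist');cv2.imwrite('pics/w7.png',im[:,:,::-1])
```

```text
t 7.75 pos [ 427.2 -301.3   15.3] yang 1.66 tz [ 0. -0. -1.] q [-0.64  0.61  1.95 -0.    0.58 -2.3 ] F [ 0.1  0.1 -0.2] w 61.4
tool shift mm [   0.2   -0.7 -184.7]
```

View pics/w7.png

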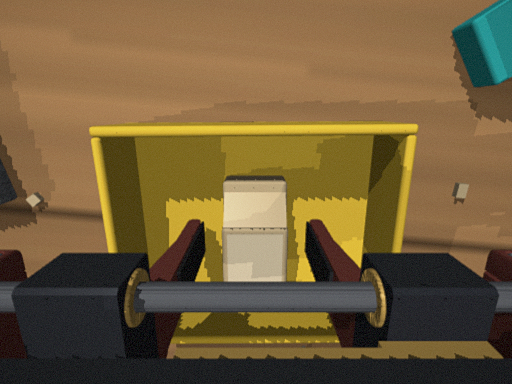

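The piece is released and lying flat in the yellow tray. I'm lifting, then swinging to the lever along an arc with the tool angle fixed relative to the arm.

Call:
carry_out([
  [[0, 0, -0.01], [0, 0, 0], 0.3],
  [[0, 0, -0.02], [0, 0, 0], 0.3],
  [[0, 0, -0.03], [0, 0, 0], 0.3],
  [[0, 0, -0.035], [0, 0, 0], 0.3],
  [[0, 0, -0.035], [0, 0, 0], 0.3],
  [[0, 0, -0.035], [0, 0, 0], 0.3],
  [[0, 0, -0.035], [0, 0, 0], 0.5],
  [[0, 0, -0.035], [0, 0, 0], 1],
  [[0, 0, -0.035], [0, 0, 0], 1],
  [[0, 0, -0.035], [0, 0, 0], 1],
  [[0, 0, -0.015], [0, 0, 0], 1],
  [[0, 0, 0], [0, 0, 0], 1],
])

```text
t: 8.8
ee_pos: [428.5, -302.3, 340.3]
orientation: [-0.14, 3.132, -0.008]
ft_force: [-0.3, 0.0, -0.6]
width: 25.1
```

Run:
```python
from h import *
go(427,-302,330)
o=readout.get_obs();im=imaging.get_image('wrist');cv2.imwrite('pics/w8.png',im[:,:,::-1])
```

```text
t 8.8 pos [ 428.5 -302.3  340.3] yang 1.66 tz [ 0.007 -0.005 -1.   ] q [-0.64  0.15  1.73 -0.    1.26 -2.3 ] F [-0.3  0.  -0.6] w 25.1
tool shift mm [ 1.6  0.5 10.3]
```

View pics/w8.png

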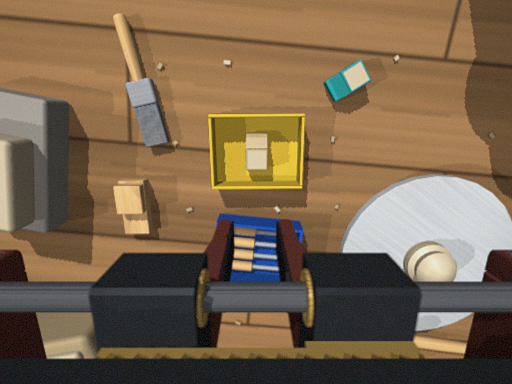

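Call:
carry_out([
  [[-0.0226, 0.0241, 0], [0, 0, -0.0625], 1],
  [[-0.0226, 0.0241, 0], [0, 0, -0.0625], 1],
  [[-0.0226, 0.0241, 0], [0, 0, -0.0625], 1],
  [[-0.0226, 0.0241, 0], [0, 0, -0.0625], 1],
  [[-0.0226, 0.0241, 0], [0, 0, -0.0625], 1],
  [[-0.0226, 0.0241, 0], [0, 0, -0.0625], 1],
  [[-0.0226, 0.0241, 0], [0, 0, -0.0625], 1],
  [[-0.0226, 0.0241, 0], [0, 0, -0.0625], 1],
  [[-0.0226, 0.0241, 0], [0, 0, -0.0625], 1],
  [[-0.0226, 0.0241, 0], [0, 0, -0.0625], 1],
  [[-0.0226, 0.0241, 0], [0, 0, -0.0625], 1],
  [[-0.0226, 0.0241, 0], [0, 0, -0.0625], 1],
])

```text
t: 9.85
ee_pos: [548.0, 67.9, 333.0]
orientation: [1.283, -2.864, -0.002]
ft_force: [0.8, 0.2, -0.0]
width: 0.4
```

Run:
```python
from h import *
go(455,340,330)
```

```text
t 9.85 pos [548.   67.9 333. ] yang 2.413 tz [-0.004 -0.    -1.   ] q [ 0.1   0.21  1.67 -0.    1.27 -2.31] F [ 0.8  0.2 -0. ] w 0.4
tool shift mm [-141.1  250.6    3.2]
```

The piece sits in the middle of the yellow tray at (257,152).

Call:
carry_out([
  [[-0.0226, 0.0241, 0], [0, 0, -0.0625], 1],
  [[-0.0226, 0.0241, 0], [0, 0, -0.0625], 1],
  [[-0.0226, 0.0241, 0], [0, 0, -0.0625], 1],
  [[-0.0226, 0.0241, 0], [0, 0, -0.0625], 1],
  [[-0.0226, 0.0241, 0], [0, 0, -0.0625], 1],
  [[-0.0226, 0.0241, 0], [0, 0, -0.0625], 1],
  [[-0.0226, 0.0241, 0], [0, 0, -0.0625], 1],
  [[-0.0226, 0.0241, 0], [0, 0, -0.06], 1],
  [[-0.03, 0, 0], [0, 0, 0], 1],
  [[-0.01, 0, 0], [0, 0, 0], 1],
  [[0, 0, 0], [0, 0, 0], 1],
  [[0, 0, 0], [0, 0, 0], 1],
])

```text
t: 10.85
ee_pos: [479.4, 354.0, 333.6]
orientation: [1.945, -2.463, 0.001]
ft_force: [0.1, -0.1, 0.5]
width: 0.7
```

Run:
```python
from h import *
go(444,324,200)
o=readout.get_obs();im=imaging.get_image('wrist');cv2.imwrite('pics/w9.png',im[:,:,::-1])
np.save('w9.npy',np.r_[o['ee_pos'],o['orientation']])
```

```text
t 10.85 pos [479.4 354.  333.6] yang 2.908 tz [-0.002 -0.002 -1.   ] q [ 0.62  0.28  1.58 -0.    1.29 -2.29] F [ 0.1 -0.1  0.5] w 0.7
tool shift mm [ 37.1  27.3 133.7]
```

View pics/w9.png

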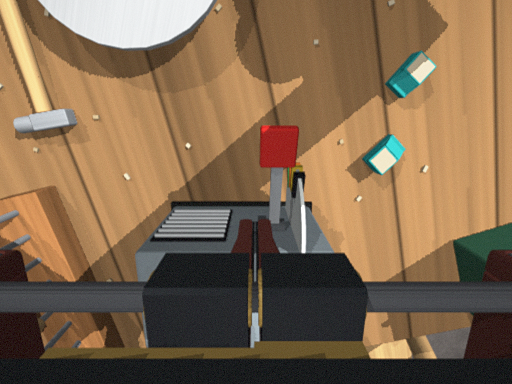

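Run:
```python
from h import *
np.set_printoptions(precision=1,suppress=True)
C=cam('top');S=cam('side')
w=np.load('w9.npy');W=cam('wrist',{'ee_pos':w[:3],'orientation':w[3:]})
l=lambda p:((p[0]+.5)/6-.5+60,(p[1]+.5)/6-.5+160); s=lambda p:((p[0]+.5)/4-.5+160,(p[1]+.5)/4-.5+90)
def t(a,ua,b,ub):
    X=tri(a,ua,b,ub);print(X,'res',proj(a,X)[0]-ua,proj(b,X)[0]-ub)
print('rod end');t(C,l((28,232)),W,(305,255));t(C,l((28,232)),S,s((163,45)))
print('rod bot');t(C,l((320,305)),W,(299,185));t(C,l((320,305)),S,s((165,135)))
im=cv2.imread('pics/w9.png');hsv=cv2.cvtColor(im,cv2.COLOR_BGR2HSV)
r=(((hsv[...,0]<6)|(hsv[...,0]>174))&(hsv[...,1]>180)&(hsv[...,2]>120)).astype('uint8')*255;r[200:]=0
c=max(cv2.findContours(r,0,2)[0],key=cv2.contourArea);print(cv2.minAreaRect(c),cv2.boundingRect(c))
t(C,(127.57,203.77),W,cv2.minAreaRect(c)[0])
print('front edge',ray(W,[(262,126),(297,126)],184),'back edge',ray(W,[(260,167),(298,167)],164),'centre',ray(W,[(279,145.5)],174))
print('lever root',ray(W,[(275,222)],115))
cv2.imwrite('pics/w9c.png',cv2.resize(im[110:270,200:360],None,fx=4,fy=4,interpolation=2))
im=imaging.get_image('side');cv2.imwrite('pics/s9.png',cv2.resize(im[60:200,130:320,::-1],None,fx=4,fy=4,interpolation=2))
```

```text
rod end
[446.8 452.8 223.7] res [7.4 0.9] [ 3.3 16.5]
[456.3 492.  187.5] res [ 0.1 -0.4] [-0.2  0. ]
rod bot
[430.3 381.4 131.7] res [-0.8  0.3] [-1.2 -1.4]
[426.9 370.2 154.4] res [-0.1  0.4] [ 0.3 -0. ]
((278.57135009765625, 146.0025634765625), (37.76163864135742, 41.22371292114258), 2.0454084873199463) (260, 125, 39, 42)
[445.7 324.3 169.3] res [ 0.3 -0.3] [0.9 0.5]
front edge [[459.9 297.1 184. ]
 [424.1 305.7 184. ]] back edge [[472.4 342.9 164. ]
 [429.3 353.2 164. ]] centre [[446.2 322.5 174. ]]
lever root [[470.8 433.2 115. ]]
```

View pics/w9c.png

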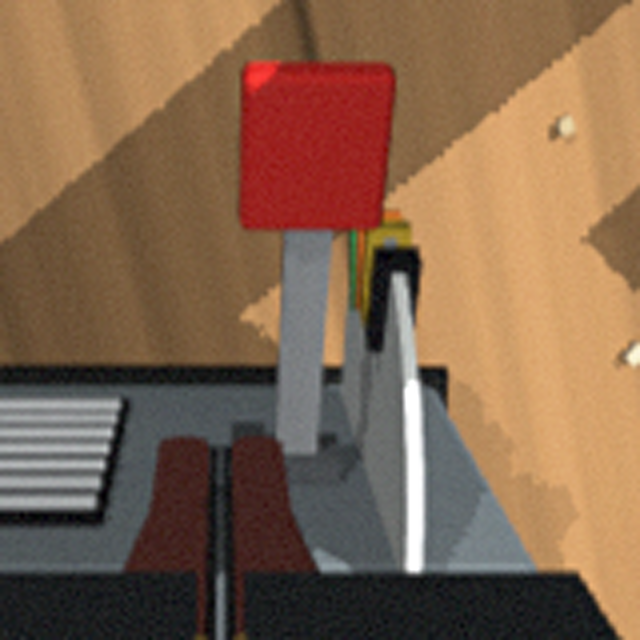

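View pics/s9.png

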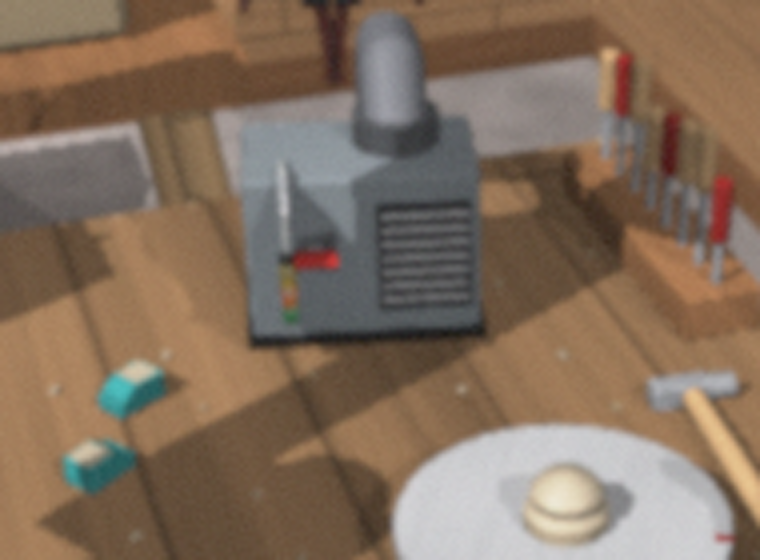

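The wrist view shows the red pad at (260–299, 125–167) with the lever running straight down the image. Beside it is a sector plate about 27 mm to one side and about 85 mm in radius. Pressing slightly outboard of the pad's centre keeps the gripper body clear of that plate.

Call:
carry_out([
  [[0.02, 0.01, 0], [0, 0, 0], 1],
  [[0.02, 0.01, 0], [0, 0, 0], 1],
  [[0.009, 0.006, 0.02], [0, 0, 0], 1],
  [[0, 0, 0.025], [0, 0, 0], 1],
  [[0, 0, 0.025], [0, 0, 0], 1],
  [[0, 0, 0.025], [0, 0, 0], 1],
  [[0, 0, 0.02], [0, 0, 0], 1],
  [[0, 0, 0.01], [0, 0, 0], 1],
  [[0, 0, 0], [0, 0, 0], 1],
  [[0, 0, 0], [0, 0, 0], 1],
])

```text
t: 11.78
ee_pos: [443.5, 312.5, 210.5]
orientation: [1.945, -2.466, 0.0]
ft_force: [0.4, -0.1, 1.0]
width: 0.6
```

Run:
```python
from h import *
go(442.8,312.2,79)
o=readout.get_obs();im=imaging.get_image('wrist');cv2.imwrite('pics/w10.png',im[:,:,::-1])
im=imaging.get_image('side');cv2.imwrite('pics/s10.png',cv2.resize(im[60:200,130:320,::-1],None,fx=4,fy=4,interpolation=2))
```

```text
t 11.78 pos [443.5 312.5 210.5] yang 2.906 tz [-0. -0. -1.] q [ 0.59  0.32  1.82 -0.    1.   -2.31] F [ 0.4 -0.1  1. ] w 0.6
tool shift mm [  0.4   0.6 131.5]
```

View pics/w10.png

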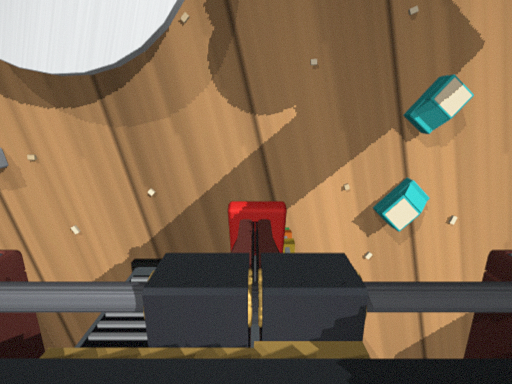

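View pics/s10.png

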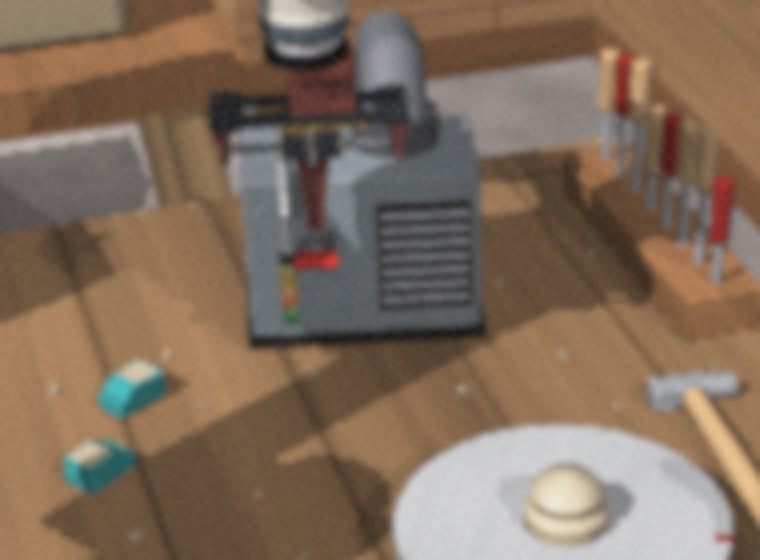

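The pad is centred under the fingers: pad centre at column 258, fingers at 255. I'm pressing down in stages.

Call:
carry_out([
  [[0, 0.001, 0.012], [0, 0, 0], 1],
  [[0, 0, 0.01], [0, 0, 0], 1],
  [[0, 0, 0.008], [0, 0, 0], 1],
  [[0, 0, 0.006], [0, 0, 0], 1],
  [[0, 0, 0.006], [0, 0, 0], 1],
  [[0, 0, 0.006], [0, 0, 0], 1],
  [[0, 0, 0.006], [0, 0, 0], 1],
  [[0, 0, 0], [0, 0, 0], 1],
])

```text
t: 12.55
ee_pos: [442.8, 313.0, 156.2]
orientation: [-1.947, 2.465, -0.002]
ft_force: [0.4, -2.8, 5.7]
width: 0.3
```

Call:
carry_out([
  [[0, 0, 0.006], [0, 0, 0], 1],
  [[0, 0, 0.006], [0, 0, 0], 1],
  [[0, 0, 0.006], [0, 0, 0], 1],
  [[0, 0, 0.006], [0, 0, 0], 1],
  [[0, 0, 0], [0, 0, 0], 1],
])

```text
t: 12.97
ee_pos: [442.6, 312.6, 132.1]
orientation: [1.947, -2.464, 0.002]
ft_force: [-1.4, -5.5, 8.2]
width: 0.3
```

Run:
```python
from h import *
go(442.8,312.2,79)
im=imaging.get_image('side');cv2.imwrite('pics/s11.png',cv2.resize(im[60:200,130:320,::-1],None,fx=4,fy=4,interpolation=2))
```

```text
t 12.97 pos [442.6 312.6 132.1] yang 2.908 tz [ 0.    -0.002 -1.   ] q [ 0.59  0.43  1.88 -0.    0.84 -2.31] F [-1.4 -5.5  8.2] w 0.3
tool shift mm [ 0.2 -0.2 53.1]
```

View pics/s11.png

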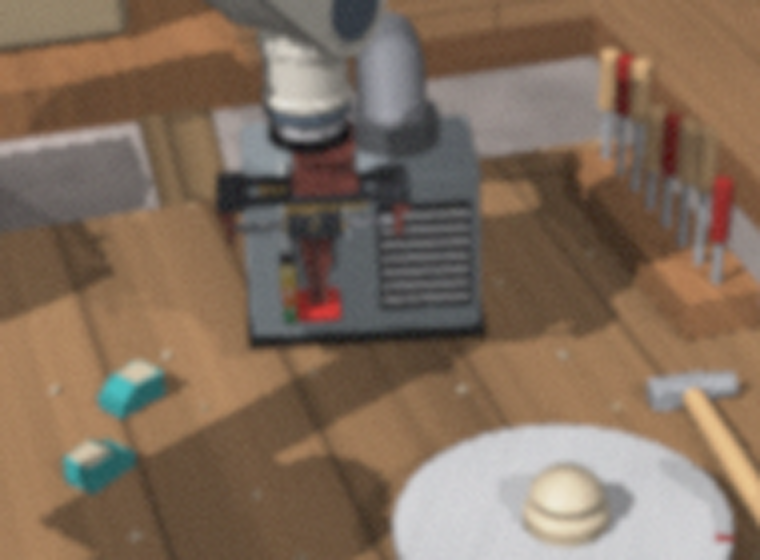

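The lever is following the fingers and the force is as expected. I'm continuing to the third notch.

Call:
carry_out([
  [[0, 0, 0.007], [0, 0, 0], 1],
  [[0, 0, 0.007], [0, 0, 0], 1],
  [[0, 0, 0.007], [0, 0, 0], 1],
  [[0, 0, 0.007], [0, 0, 0], 1],
  [[0, 0, 0.006], [0, 0, 0], 1],
  [[0, 0, 0], [0, 0, 0], 1],
])

```text
t: 13.52
ee_pos: [442.9, 313.1, 98.4]
orientation: [-1.947, 2.465, -0.001]
ft_force: [0.4, -5.0, 10.5]
width: 0.4
```

Call:
carry_out([
  [[0, 0, 0.006], [0, 0, 0], 1],
  [[0, 0, 0.006], [0, 0, 0], 1],
  [[0, 0, 0.003], [0, 0, 0], 1],
  [[0, 0, 0.002], [0, 0, 0], 1],
  [[0, 0, 0], [0, 0, 0], 1],
])

```text
t: 13.93
ee_pos: [443.8, 315.3, 82.6]
orientation: [-1.944, 2.462, 0.001]
ft_force: [-2.2, 3.4, 8.5]
width: 0.2
```

Run:
```python
from h import *
go(442.8,312.2,79)
im=imaging.get_image('side');cv2.imwrite('pics/s12.png',cv2.resize(im[60:200,130:320,::-1],None,fx=4,fy=4,interpolation=2))
o=readout.get_obs();im=imaging.get_image('wrist');cv2.imwrite('pics/w12.png',im[:,:,::-1])
```

```text
t 13.93 pos [443.8 315.3  82.6] yang 2.907 tz [ 0.003  0.003 -1.   ] q [ 0.6   0.51  1.9   0.    0.73 -2.31] F [-2.2  3.4  8.5] w 0.2
tool shift mm [3.3 0.3 3.6]
```

View pics/s12.png

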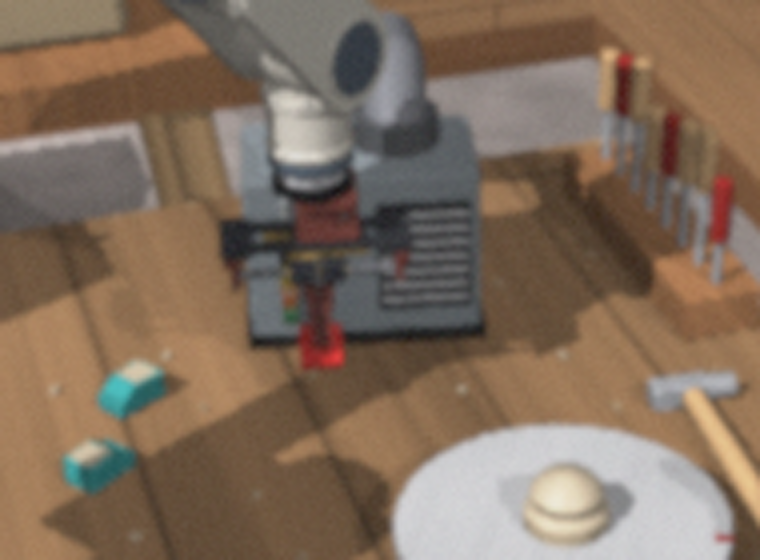

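View pics/w12.png

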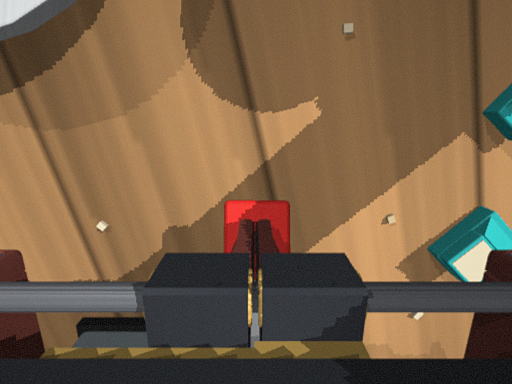

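Call:
carry_out([
  [[0.001, 0, 0.002], [0, 0, 0], 1],
  [[0, 0, 0.001], [0, 0, 0], 1],
  [[0, 0, 0], [0, 0, 0], 1],
  [[0, 0, 0], [0, 0, 0], 1],
  [[0, 0, 0], [0, 0, 0], 1],
  [[0, 0, 0], [0, 0, 0], 1],
])

```text
t: 14.53
ee_pos: [444.0, 314.6, 80.2]
orientation: [-1.943, 2.461, 0.001]
ft_force: [-0.3, 4.2, 13.9]
width: 0.4
```

Run:
```python
from h import *
go(442.8,312.2,79)
o=readout.get_obs();im=imaging.get_image('wrist')[:,:,::-1];cv2.imwrite('pics/w13.png',cv2.resize(im[170:270,190:330],None,fx=5,fy=5,interpolation=2))
W=cam('wrist',o);u=np.array([-.232,-.973,0]);h=np.array([.973,-.232,0]);pv=np.array([445.5,323.5,115])-116.4*u;pv[2]=115
for th in(.5,.6,.65,.7,.75,.8):
    a=.39-th;d=np.cos(a)*u+np.array([0,0,np.sin(a)]);n=-np.sin(a)*u+np.array([0,0,np.cos(a)])
    q=proj(W,[pv+155*d+10*n+21*h,pv+155*d+10*n-21*h]);print(th,q.round(1).tolist(),((q+.5-[190,170])*5).round().tolist())
```

```text
t 14.53 pos [444.  314.6  80.2] yang 2.907 tz [ 0.004  0.004 -1.   ] q [ 0.59  0.51  1.9   0.    0.72 -2.31] F [-0.3  4.2 13.9] w 0.4
tool shift mm [2.6 0.7 1.2]
0.5 [[217.1, 205.8], [303.7, 205.8]] [[138.0, 181.0], [571.0, 181.0]]
0.6 [[220.9, 199.3], [299.0, 199.3]] [[157.0, 149.0], [547.0, 149.0]]
0.65 [[222.6, 197.5], [296.9, 197.5]] [[165.0, 140.0], [537.0, 140.0]]
0.7 [[224.1, 196.5], [295.0, 196.5]] [[173.0, 135.0], [528.0, 135.0]]
0.75 [[225.5, 196.3], [293.3, 196.3]] [[180.0, 134.0], [519.0, 134.0]]
0.8 [[226.7, 196.6], [291.7, 196.6]] [[186.0, 136.0], [511.0, 136.0]]
```

View pics/w13.png

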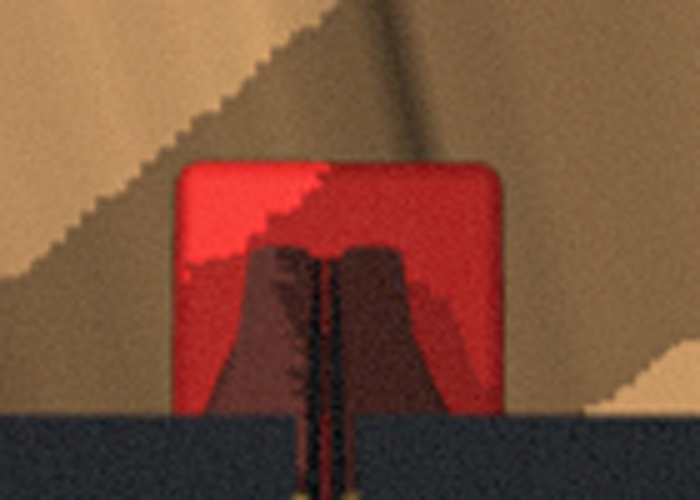

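Call:
carry_out([
  [[0, 0, 0], [0, 0, 0], 1],
  [[0, 0, 0], [0, 0, 0], 1],
  [[0, 0, 0], [0, 0, 0], 1],
  [[0, 0, 0], [0, 0, 0], 1],
  [[0, 0, 0], [0, 0, 0], 1],
  [[0, 0, 0], [0, 0, 0], 1],
  [[0, 0, 0], [0, 0, 0], 1],
  [[0, 0, 0], [0, 0, 0], 1],
])

```text
t: 15.25
ee_pos: [444.1, 314.6, 80.2]
orientation: [-1.943, 2.461, 0.001]
ft_force: [-1.1, 3.2, 12.6]
width: 0.7
```

Run:
```python
from h import *
go(442.8,312.2,79)
im=imaging.get_image('top');cv2.imwrite('pics/t14.png',im[:,:,::-1])
im=imaging.get_image('side');cv2.imwrite('pics/s14.png',cv2.resize(im[90:190,150:270,::-1],None,fx=6,fy=6,interpolation=2))
```

```text
t 15.25 pos [444.1 314.6  80.2] yang 2.907 tz [ 0.004  0.004 -1.   ] q [ 0.59  0.51  1.9   0.    0.72 -2.31] F [-1.1  3.2 12.6] w 0.7
tool shift mm [2.6 0.7 1.2]
```

View pics/t14.png

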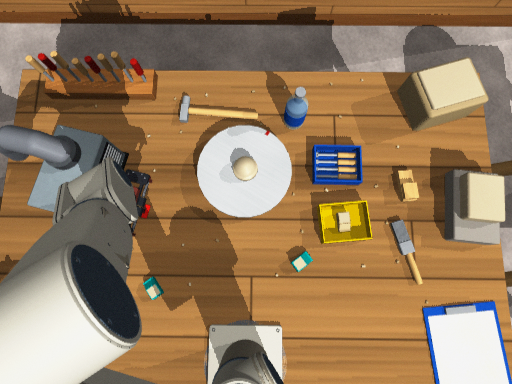

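View pics/s14.png

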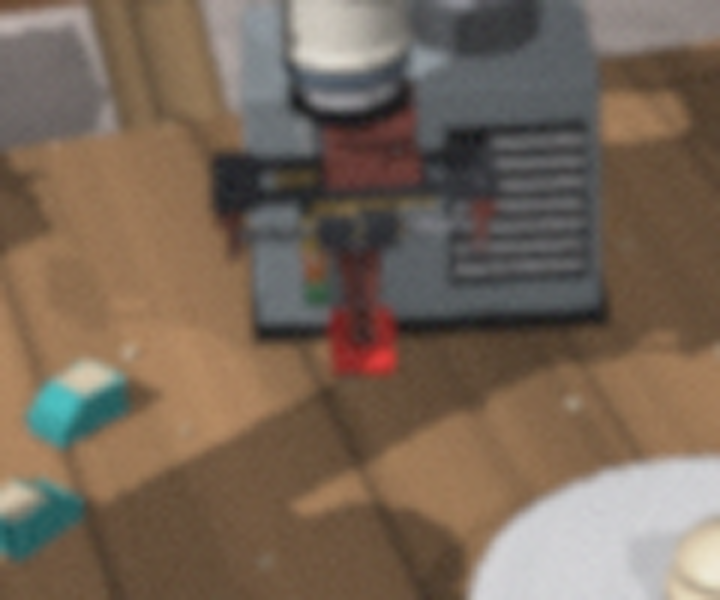

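Run:
```python
from h import *
W=cam('side');u=np.array([-.232,-.973,0]);pv=np.array([445.5,323.5,115])-116.4*u;pv[2]=115
im=cv2.imread('pics/s14.png');hs=cv2.cvtColor(im,cv2.COLOR_BGR2HSV)
r=((hs[...,0]<6)|(hs[...,0]>174))&(hs[...,1]>190)&(hs[...,2]>130);ys,xs=np.where(r);ok=ys>290;print('red rows',ys[ok].min(),ys[ok].max(),xs[ok].min(),xs[ok].max())
for th in(.5,.6,.65,.7,.75,.8):
    a=.39-th;d=np.cos(a)*u+np.array([0,0,np.sin(a)]);n=-np.sin(a)*u+np.array([0,0,np.cos(a)])
    q=proj(W,[pv+105*d+10*n,pv+155*d+10*n,pv+155*d+0*n]);print(th,((q[:,1]+.5-90)*6).round())
```

```text
red rows 350 350 340 340
0.5 [279. 327. 339.]
0.6 [293. 346. 358.]
0.65 [299. 355. 366.]
0.7 [305. 364. 374.]
0.75 [311. 372. 382.]
0.8 [316. 380. 388.]
```

Run:
```python
from h import *
im=cv2.imread('pics/s14.png').astype(int)
r=im[...,2]-np.maximum(im[...,1],im[...,0])
for x in (340,365,390): print(x,[(y,r[y,x]) for y in range(296,392,4)])
```

```text
340 [(296, np.int64(2)), (300, np.int64(6)), (304, np.int64(18)), (308, np.int64(34)), (312, np.int64(54)), (316, np.int64(70)), (320, np.int64(74)), (324, np.int64(78)), (328, np.int64(77)), (332, np.int64(77)), (336, np.int64(77)), (340, np.int64(80)), (344, np.int64(86)), (348, np.int64(96)), (352, np.int64(99)), (356, np.int64(95)), (360, np.int64(96)), (364, np.int64(93)), (368, np.int64(85)), (372, np.int64(65)), (376, np.int64(41)), (380, np.int64(27)), (384, np.int64(19)), (388, np.int64(18))]
365 [(296, np.int64(31)), (300, np.int64(29)), (304, np.int64(27)), (308, np.int64(26)), (312, np.int64(29)), (316, np.int64(32)), (320, np.int64(30)), (324, np.int64(29)), (328, np.int64(27)), (332, np.int64(24)), (336, np.int64(27)), (340, np.int64(38)), (344, np.int64(54)), (348, np.int64(72)), (352, np.int64(94)), (356, np.int64(108)), (360, np.int64(118)), (364, np.int64(119)), (368, np.int64(112)), (372, np.int64(82)), (376, np.int64(48)), (380, np.int64(31)), (384, np.int64(23)), (388, np.int64(23))]
390 [(296, np.int64(-7)), (300, np.int64(0)), (304, np.int64(14)), (308, np.int64(29)), (312, np.int64(45)), (316, np.int64(60)), (320, np.int64(71)), (324, np.int64(79)), (328, np.int64(84)), (332, np.int64(88)), (336, np.int64(87)), (340, np.int64(86)), (344, np.int64(88)), (348, np.int64(101)), (352, np.int64(120)), (356, np.int64(134)), (360, np.int64(135)), (364, np.int64(121)), (368, np.int64(101)), (372, np.int64(74)), (376, np.int64(46)), (380, np.int64(31)), (384, np.int64(24)), (388, np.int64(23))]
```

Call:
carry_out([
  [[0, 0, 0.001], [0, 0, 0], 1],
  [[0, 0, 0.001], [0, 0, 0], 1],
  [[0, 0, 0], [0, 0, 0], 1],
  [[0, 0, 0], [0, 0, 0], 1],
  [[0, 0, 0], [0, 0, 0], 1],
  [[0, 0, 0], [0, 0, 0], 1],
])

```text
t: 15.85
ee_pos: [444.2, 314.8, 78.3]
orientation: [-1.943, 2.461, 0.001]
ft_force: [-1.2, 4.3, 13.7]
width: 0.8
```

Call:
carry_out([
  [[0, 0, 0], [0, 0, 0], 1],
  [[0, 0, 0], [0, 0, 0], 1],
  [[0, 0, 0], [0, 0, 0], 1],
  [[0, 0, 0], [0, 0, 0], 1],
  [[0, 0, 0], [0, 0, 0], 1],
  [[0, 0, 0], [0, 0, 0], 1],
  [[0, 0, 0], [0, 0, 0], 1],
  [[0, 0, 0], [0, 0, 0], 1],
])

```text
t: 16.52
ee_pos: [444.2, 314.8, 78.3]
orientation: [-1.942, 2.461, 0.001]
ft_force: [-0.7, 4.4, 12.9]
width: 0.4
```

Run:
```python
from h import *
go(442.8,312.2,79)
im=imaging.get_image('side');c=cv2.resize(im[90:190,150:270,::-1],None,fx=6,fy=6,interpolation=2).astype(int)
r=c[...,2]-np.maximum(c[...,1],c[...,0])
for x in (340,390): print(x,[(y,int(r[y,x])) for y in list(range(300,324,4))+list(range(364,392,4))])
go(442.8,312.2,79)
```

```text
t 16.52 pos [444.2 314.8  78.3] yang 2.907 tz [ 0.005  0.004 -1.   ] q [ 0.59  0.52  1.9   0.    0.72 -2.31] F [-0.7  4.4 12.9] w 0.4
tool shift mm [ 2.9  0.8 -0.7]
340 [(300, 2), (304, 10), (308, 24), (312, 48), (316, 66), (320, 71), (364, 96), (368, 89), (372, 73), (376, 53), (380, 39), (384, 27), (388, 21)]
390 [(300, -6), (304, 4), (308, 16), (312, 35), (316, 53), (320, 65), (364, 134), (368, 117), (372, 88), (376, 53), (380, 29), (384, 21), (388, 21)]
t 16.57 pos [444.2 314.8  78.3] yang 2.907 tz [ 0.005  0.004 -1.   ] q [ 0.59  0.52  1.9   0.    0.72 -2.31] F [-1.4  4.9 13.9] w 0.4
tool shift mm [ 2.9  0.7 -0.7]
```

```bash
python3 -c "
from workcell import close_job
print(close_job())"
```

```text
the job is handed in; nothing more can be done
None
```

I moved the broken piece into the yellow tray and pressed the dust extractor's lever to its third notch. I handed in the job at 16.6 s with the fingers still holding it down. No verdict was reported.

- **Broken piece:** I gripped it across its y faces (opening 35.7 mm), lifted it about 110 mm off the platter and let it go in the yellow tray. The last top view shows it lying near the middle of that tray.
- **Everything else:** In the same view the carved stone stands at the middle of the turntable. The bottle, mallet, brush and wedge look unmoved by eye; I did not measure them.
- **Lever:** Force and position held steady for over a second, with 13–14 N upward on the tool and the TCP at 78.3 mm.
- **Lever angle:** I had no direct reading of it. The pad's edge in the side view gave about 0.755 rad and the tool height about 0.78 rad. They differ slightly, but both are above 0.70 and below the 0.80 stop.

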